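# Slide the dressing drum along the warming dock's fence onto its sensing plate

## Task

Load the steel dressing drum into the warming dock without lifting it: push it across the counter gently against the outer half of the fence (the half away from the head), then slide it along the fence, keeping it close to the fence all the way, until it presses the sprung sensing plate. Press the plate in for about half a second with about 8 N (never over 14 N, it is delicate), then ease off slowly so that the drum stays standing against the fence and still bearing on the plate; leave everything else on the counter alone.

Things in the scene. Friction and masses are not known exactly. Their poses are not given: they have to be found in the camera images.
- drum: The dressing drum: a closed plain steel drum with a flat lid, standing upright, 96 mm diameter, 80 mm tall, about 0.8 kg; too wide for a gripper. Origin: centre of its underside; z up. Slides on the counter at about 4 to 8 N.
- dock: The warming dock, fixed to the counter. Origin on the counter, on the line where the near face of its straight fence meets the counter. +y runs along the fence towards the head, -x points out from the fence to the free counter where the drum starts. The fence face is the plane x = 0, from y = -220 to +200 mm. Yaw of this frame differs from start to start. The drum stands against the fence when its centre is at x = -48 mm.
- fence: The dock's fence (same origin and axes as the dock): a straight rigid wall of polished aluminium (friction about 0.35), 55 mm high, 22 mm thick (x = 0 to 22 mm). No wall on the other side: the lane is open. Pushing the drum far off its centre line jams it on the fence or turns it out of the lane: push from behind, square or a few degrees towards the fence.
- head: The dock's head (same origin and axes as the dock): a white fixed housing across the end of the fence, from y = 210 to 310 mm, x = -105 to +35 mm, 70 mm high. It carries the sprung sensing plate.
- head_mouth (a point): Fixed point in the head's mouth (dock x = -48, y = 210 mm, z = 35 mm). From here the steel sensing plate (80 mm wide, z = 10 to 56 mm, square to the fence) stands out towards -y, its free face at dock y = 130 to 164 mm, not measured: feel for it. Sprung along y: gives 1 mm per 2.5 N from first touch, up to 9 mm. Let go fast it kicks the drum off; eased off under about 10 mm/s the drum stays touching.
- tall_bottle: White plastic bottle with a cap, 64 mm diameter, 170 mm tall, a bystander; leave it alone. Origin: centre of its underside.
- amber_bottle: Small brown glass bottle, 36 mm diameter, 70 mm tall, a bystander; leave it alone. Origin: centre of its underside.
- tape_roll: Roll of tape lying flat, 60 mm diameter, 24 mm high, a bystander; leave it alone. Origin: centre of its underside.
- carton: Medicine carton, 50 x 80 x 100 mm high, a bystander; leave it alone. Origin: centre of its underside.
- steel_cup: Open steel cup, 70 mm diameter, 65 mm tall, a bystander; leave it alone. Origin: centre of its underside.
- plain_bowl: Steel bowl, 100 mm diameter, 40 mm high, a bystander; leave it alone. Origin: centre of its underside.
- small_jar: Glass jar with steel lid, 52 mm diameter, 60 mm tall, a bystander; leave it alone. Origin: centre of its underside.
There are look-alikes about, which are no part of the job. What is shaped like the drum but pink is not meant.

How it is judged (in metres and radians):
On the way, in this order (a step that is already met when the one before it is completed fails the run):
1. the drum touches the fence in its outer half (drum centre short of y = -30 mm of the dock) (contact force between drum and fence above 0.3 N and y of drum in the frame of dock below -0.03 m), for 0.1 s.
2. the drum has slid past the middle of the fence (y = 10 mm) within 6 mm of the fence (y of drum in the frame of dock above 0.01 m and x of drum in the frame of dock above -0.054 m), for 0.1 s.
3. the drum presses the sensing plate with 4 to 14 N for 0.3 s (contact force between drum and head above 4 N), for 0.3 s.
At the end, for the whole second after the job is handed in: The drum stands upright and at rest, within 6 mm of the fence, still bearing on the sensing plate (at least 0.15 N) (contact force between drum and head above 0.15 N and x of drum in the frame of dock above -0.054 m and angle between drum's own z axis and vertical below 0.05 rad and linear speed of drum below 0.01 m/s); the robot touches nothing.
It fails at once if the drum is more than 12 mm off the fence while its centre is past y = -30 mm of the dock (y of drum in the frame of dock above -0.03 m and x of drum in the frame of dock below -0.06 m).
It fails at once if the drum is pressed on the fence with more than 18 N (contact force between drum and fence above 18 N).
It fails at once if the drum is pressed on the head's plate with more than 14 N (contact force between drum and head above 14 N).
It fails at once if the drum is tipped or lifted (angle between drum's own z axis and vertical above 0.15 rad or height (world z) of drum above 0.012 m).
It fails at once if a bystander is moved by more than 15 mm (distance of any of tall_bottle, amber_bottle, tape_roll, carton, steel_cup, plain_bowl, small_jar from where it was at the start of the episode above 0.015 m).
It also fails if it takes over 72 s, if anything falls off the work surface, if the arm or the gripper's body presses on something with over 40 N, if the wrist force passes 120 N, or if a joint passes its speed limit or range.

## Robot

A 6-joint arm with a two-finger parallel gripper is mounted at the origin on the work surface. World frame = base frame: x ahead of the robot, y to its left, z up, the work surface at z = 0. Lengths are in m, angles in degrees, forces in N, time in s.
With the tool pointing down it reaches from about 0.25 to 0.775 m from the base axis. Payload 4 kg.
Tool frame: the origin (TCP) lies midway between the tips of the shut fingers; the grasp point (between the pads) lies 19 mm behind it; z points along the fingers, y is the line along which they close (so a half turn about z gives the same grasp; the last joint's range is limited). The gripper opens to 94 mm and grips with 3 to 60 N. Pads are 16 mm wide; open, the fingers measure 119 mm over their backs; the gripper's body (75 mm by 177 mm) begins 78 mm behind the grasp point.
Start: joints at [-5.907, 4.996, 78.535, -0, 96.463, -5.907], TCP at [0.55, -0, 0.183] pointing down, gripper open.
Joint ranges: [-177.83, 177.83], [-43.37, 116.18], [15.69, 146.23], [-61.86, 241.86], [9.47, 152.12], [-147.06, 147.06]. Speed limits (degrees/s): [159.86, 159.86, 180, 180, 180, 180].

## Interface

Orientations are given as [roll, pitch, yaw] about the fixed x, y, z axes, in that order (R = Rz(yaw) Ry(pitch) Rx(roll)).
In Python, from station import ctrl gives the robot as it stands. The module is installed in compiled form; this text tells all that it offers.
- The arm moves only by the tool send_rows, never from a script. Its argument "steps" is a list of rows, each a list of 3 entries, a list of its own where there are three numbers: the turn, a rotation vector about the tool's x, y, z in degrees, then the shift along the tool's x, y, z in mm, then the finger opening in mm, from 0 to 94. In form: [[[rx, ry, rz], [dx, dy, dz], gripper], ...]. A call has 1 to 20 rows; each row is the pose to reach, as a shift and turn from the pose commanded when the call began, along the tool's axes at that moment; what a row does not reach only later rows make up. A row lasts 1/10 s, in which the tool goes at most 50 mm and 8.59 degrees, less where a joint would pass 70% of its speed; a pose out of reach is approached as far as the arm can. A call with a gripper value outside its range is refused whole. The fingers move at their own pace and stop on an object; the grip force is fixed at half the most. Time passes only in rows, so rows that repeat a pose let the fingers close. It gives the time, the measured TCP pose, the force, the opening and the grip force at its end, in the units of the state.
- ctrl.read_state(): the state, without advancing time (a new reading comes with each control period).
- ctrl.read_camera(name): name is "scene" or "side" or "wrist"; returns the picture (400x640x3 uint8, red, green, blue); there is no depth.
- ctrl.get_calibration(name): a dict with "vfov" (degrees; the focal length in pixels is half the picture's height over the tangent of half this angle, whatever the lens; pixels are square), "cx", "cy" (the principal point, pixels), "world_from_camera" (4x4, takes a point from camera to world coordinates). Camera axes: x right, y down, z forward; pixel columns grow to the right and rows downward; lengths in m; the calibration is good to about 2 mm. The wrist camera is an equidistant fisheye: a pixel r from the principal point sees the ray r / f radians off the axis. A picture is of the moment at which its call begins: read the wrist's pose just before it. get_calibration takes no time and is no camera call; for the wrist camera it gives the pose at the moment of the call.
- ctrl.hand_in(): hands the job in; it is judged then, once.
Trained networks look in the newest picture that a camera, given by its name, has taken for a name from the list of things; names that differ only in an ending like _2 or _b are one class to them, and where a whole thing is asked for, a point or a joint stands for the part that bears it (a point fixed in the world has none). Each returns a list of dicts, best first, with "confidence" (0 to 1); they miss things now and then, are a little off and sometimes report something else, mostly with a low value. They report only what shows in the picture. A call takes as long as a camera call. They do not tell look-alikes from the thing itself.
- ctrl.regions_of(camera, name): "pixels" (400x640 bool, what is visible of it) and "bbox" ([left, top, right, bottom] in pixels, round what is visible of it).
The state is a dict: "t": time; "joint_positions": joint angles; "joint_velocities": joint speeds; "tau": joint torques, N m; "tcp_pos": TCP position; "ee_rot": TCP orientation; "wrist_force": force on the tool from outside, world axes, zero at the start; "moment": the same for the moment, N m; "width": opening from 0.0 (shut) to 1.0 (fully open); "grasp_force": force on a finger pad.
Only numpy, scipy, OpenCV 4.12 (cv2) and the standard library are available. Lean on these libraries where they do the work, as an engineer would, in place of code of your own. Each camera call takes 0.05 s, during which the arm holds its last target. There are 200 camera calls.

## Working session

There is one attempt and no reset: what is moved stays moved. The work goes in short steps, Python scripts to look and compute and a tool call to move; the robot and the scene stay as the last step left them, time stands still between calls to the robot, and variables do not carry over. Pictures are saved under pics/ and viewed, at most 10 in all, crops included, and the job is handed in when it is done.

Besides the shell and the picture viewer there is one more tool, called after ">>>" as name(argument=value, ...), one argument or row to a line, values as JSON. send_rows: Moves the arm, as the interface text tells. Its arguments: {"type":"object","properties":{"steps":{"type":"array","items":{"type":"array"}}},"required":["steps"]}

```bash
mkdir -p pics
cat > h.py <<'E'
import numpy as np, cv2
from station import ctrl
def save(cam,fn):
    im=ctrl.read_camera(cam); cv2.imwrite('pics/'+fn,im[:,:,::-1]); return im
def proj(cal,P):
    T=np.linalg.inv(np.array(cal['world_from_camera'])); p=T[:3,:3]@np.array(P)+T[:3,3]
    f=200/np.tan(np.radians(cal['vfov'])/2)
    return cal['cx']+f*p[0]/p[2], cal['cy']+f*p[1]/p[2]
def back(cal,u,v,z):
    T=np.array(cal['world_from_camera']); f=200/np.tan(np.radians(cal['vfov'])/2)
    d=T[:3,:3]@np.array([(u-cal['cx'])/f,(v-cal['cy'])/f,1]); o=T[:3,3]
    return o+d*(z-o[2])/d[2]
E
python3 - <<'E'
from h import *
s=ctrl.read_state(); print({k:np.round(v,3) for k,v in s.items()})
for c in ('scene','side'):
    im=save(c,c+'0.png'); cal=ctrl.get_calibration(c); print(c,cal['vfov'],np.round(cal['world_from_camera'],3).tolist())
    for n in ['drum','fence','head','tall_bottle','amber_bottle','tape_roll','carton','steel_cup','plain_bowl','small_jar']:
        for r in ctrl.regions_of(c,n): print(c,n,round(r['confidence'],2),r['bbox'])
E
```

```text
{'t': np.float64(0.0), 'joint_positions': array([-5.9080e+00,  5.0390e+00,  7.8624e+01, -1.0000e-03,  9.6462e+01,
       -5.9070e+00]), 'joint_velocities': array([ 0.038,  0.044, -0.032, -0.051,  0.025,  0.086]), 'tau': array([ 1.0000e-03, -3.4018e+01, -3.0242e+01,  7.2000e-02,  3.3000e-02,
       -0.0000e+00]), 'tcp_pos': array([0.549, 0.   , 0.182]), 'ee_rot': array([-1.79875e+02, -1.20000e-02,  8.99980e+01]), 'wrist_force': array([-0.281,  0.673,  0.321]), 'moment': array([ 0.005,  0.012, -0.025]), 'grasp_force': np.float64(0.0), 'width': np.float64(0.998)}
scene 47.6167272914751 [[-0.76, 0.469, -0.449, 1.074], [0.649, 0.563, -0.511, 0.618], [0.014, -0.68, -0.733, 0.955], [0.0, 0.0, 0.0, 1.0]]
scene drum 0.97 [359.5, 161.8, 395.5, 205.9]
scene drum 0.89 [327.2, 138.0, 359.0, 176.5]
scene drum 0.78 [295.3, 170.6, 331.5, 214.1]
scene drum 0.44 [327.2, 132.1, 354.7, 142.7]
scene fence 0.65 [247.1, 189.8, 343.3, 299.8]
scene head 0.65 [331.4, 257.3, 413.9, 341.5]
scene tall_bottle 0.87 [236.0, 200.9, 262.9, 257.5]
scene amber_bottle 0.69 [353.6, 203.4, 369.5, 221.7]
scene tape_roll 0.
[... 567 characters left out ...]
m 0.75 [223.6, 230.8, 280.3, 306.4]
side drum 0.65 [174.7, 277.9, 247.5, 370.3]
side drum 0.59 [306.3, 193.7, 360.8, 262.1]
side drum 0.58 [416.5, 128.6, 454.4, 218.1]
side head 0.91 [289.6, 112.3, 361.2, 174.4]
side tall_bottle 0.91 [414.8, 129.4, 452.0, 218.5]
side amber_bottle 0.78 [272.1, 185.5, 294.1, 215.1]
side tape_roll 0.84 [248.7, 179.0, 275.7, 197.3]
side carton 0.91 [395.3, 130.0, 434.3, 191.5]
side carton 0.75 [273.2, 182.7, 292.1, 213.9]
side steel_cup 0.96 [326.6, 271.7, 367.1, 328.3]
side steel_cup 0.56 [290.6, 111.9, 360.8, 172.6]
side steel_cup 0.2 [246.3, 177.4, 279.5, 202.0]
side plain_bowl 0.92 [247.4, 130.6, 289.3, 156.5]
side small_jar 0.81 [274.6, 145.9, 296.0, 178.5]
```

Run:
```python
import cv2
a=cv2.imread('pics/scene0.png')[110:370,200:500]; b=cv2.imread('pics/side0.png')[90:390,150:490]
cv2.imwrite('pics/a1.png',cv2.resize(a,None,fx=2.3,fy=2.3,interpolation=cv2.INTER_CUBIC)); cv2.imwrite('pics/b1.png',cv2.resize(b,None,fx=2,fy=2,interpolation=cv2.INTER_CUBIC))
```

```text
(no output)
```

View pics/a1.png

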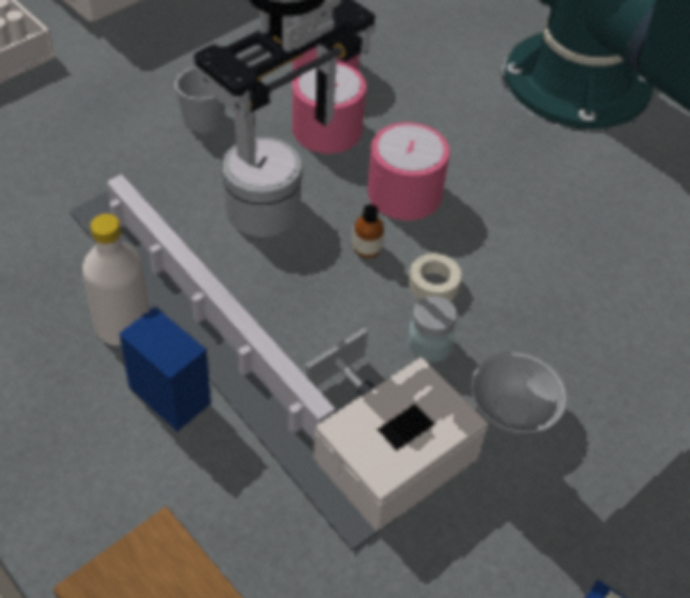

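View pics/b1.png

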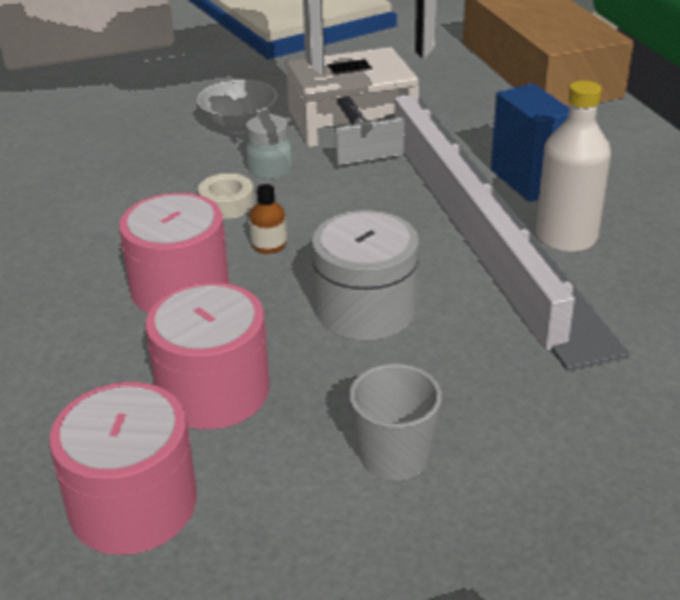

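Scene: grey drum at about px (314,190) and, in the side view, (332,225). Look-alikes are the pink drums at scene (343,157), (377,184) and under the gripper; side (237,216), (252,268), (211,324). The grey steel one with the flat lid is the drum. The fence runs from scene (250,190) to (343,295), with the head at (373,300).

```bash
cat >> h.py <<'E'
def cyl(cal,x,y,R,h):
    a=np.linspace(0,2*np.pi,72)
    return np.array([proj(cal,[x+R*np.cos(t),y+R*np.sin(t),z]) for z in (0,h) for t in a])
def dockpts(p):
    x,y,th=p; c,s=np.cos(th),np.sin(th)
    return lambda q:[x+c*q[0]-s*q[1],y+s*q[0]+c*q[1],q[2]]
E
python3 - <<'E'
from h import *
from scipy.optimize import least_squares
cs={c:ctrl.get_calibration(c) for c in('scene','side')}
S=cs['side']
a=back(S,426.5,238.5,.055); b=back(S,348.5,140,.055); print('fence ends',a,b,np.linalg.norm(a-b))
A=back(cs['scene'],254,187,.055);print('scene far end',A)
th=np.arctan2(*(b-a)[1::-1])-np.pi/2; u=(b-a)/np.linalg.norm(b-a); o=a+.22*u
p0=np.array([o[0],o[1],th]); print('dock0',p0,np.degrees(th))
# chamfer fit on edges of wireframe
E={};
for c in cs:
    im=cv2.imread(f'pics/{c}0.png'); e=cv2.Canny(im,40,110); E[c]=cv2.distanceTransform(255-e,cv2.DIST_L2,5)
segs={'side':[((0,-.22,.055),(0,.2,.055)),((0,-.22,0),(0,.1,0)),((0,-.22,0),(0,-.22,.055)),((0,-.22,.055),(.022,-.22,.055)),((-.105,.21,.07),(.035,.21,.07)),((-.105,.21,.0),(-.105,.21,.07))],
'scene':[((0,-.22,.055),(0,.2,.055)),((.022,-.22,.055),(.022,.2,.055)),((0,-.22,.055),(.022,-.22,.055)),((-.105,.31,.07),(.035,.31,.07)),((-.105,.21,.07),(-.105,.31,.07)),((.035,.21,.07),(.035,.31,.07)),((-.105,.21,.07),(.035,.21,.07))]}
def res(p):
    f=dockpts(p); r=[]
    for c in cs:
        for s,e in segs[c]:
            for t in np.linspace(0.02,.98,25):
                uv=np.array(proj(cs[c],f(np.array(s)*(1-t)+np.array(e)*t)),np.float32)
                r.append(min(cv2.getRectSubPix(E[c],(1,1),(float(uv[0]),float(uv[1])))[0,0],6))
    return np.array(r)
r=least_squares(res,p0,loss='soft_l1',f_scale=1,diff_step=1e-3,x_scale=[.01,.01,.03]); p=r.x
print('dock',p,np.degrees(p[2]),r.cost,least_squares(res,p0,max_nfev=1).cost)
# drum
rs=max(ctrl.regions_of('side','drum'),key=lambda q:-abs((q['bbox'][0]+q['bbox'][2])/2-333)); rc=max(ctrl.regions_of('scene','drum'),key=lambda q:-abs((q['bbox'][0]+q['bbox'][2])/2-313))
print(rs['bbox'],rc['bbox'])
def rd(q):
    o=[]
    for c,r in(('side',rs),('scene',rc)):
        m=cyl(cs[c],q[0],q[1],.048,.08); bb=[*m.min(0),*m.max(0)]
        o+=list(np.array(bb)-r['bbox'])
    return np.array(o)
d=least_squares(rd,[.5,-.05]); print('drum',d.x,np.round(d.fun,1))
c,s=np.cos(p[2]),np.sin(p[2]); dd=d.x-p[:2]; print('drum in dock',c*dd[0]+s*dd[1],-s*dd[0]+c*dd[1])
np.save('dock.npy',p)
for cn in cs:
    im=cv2.resize(cv2.imread(f'pics/{cn}0.png'),None,fx=2,fy=2)
    f=dockpts(p)
    for a_,b_ in segs['side']+segs['scene']:
        P,Q=[tuple(int(2*v+.5) for v in proj(cs[cn],f(k))) for k in(a_,b_)]; cv2.line(im,P,Q,(0,255,0),1)
    for k in cyl(cs[cn],*d.x,.048,.08): cv2.circle(im,tuple(int(2*v+.5) for v in k),1,(0,0,255),-1)
    cv2.imwrite(f'pics/o_{cn}.png',im[220:700,400:940] if cn=='scene' else im[180:720,440:940])
A=cv2.imread('pics/o_scene.png');B=cv2.imread('pics/o_side.png')
h=480; cv2.imwrite('pics/o.png',cv2.resize(np.hstack([A[:480,:],cv2.resize(B,(int(500*480/540),480))]),None,fx=.8,fy=1.0) if 0 else np.hstack([A[:,60:420],B[:480,:440]]))
for n,cc,z in [('amber_bottle','side',.035),('steel_cup','side',.03),('tape_roll','side',.012),('small_jar','side',.03),('tall_bottle','side',.085)]:
    for q in ctrl.regions_of(cc,n)[:1]:
        bb=q['bbox'];w=back(cs[cc],(bb[0]+bb[2])/2,(bb[1]+bb[3])/2,z); e=w[:2]-p[:2]; print(n,w[:2],'dock',np.round([c*e[0]+s*e[1],-s*e[0]+c*e[1]],3))
E
```

```text
fence ends [ 0.64035304 -0.20094949  0.055     ] [0.65950355 0.20019126 0.055     ] 0.40159761298021107
scene far end [ 0.63728002 -0.19664936  0.055     ]
dock0 [ 0.65084392  0.01880023 -0.04770391] -2.7332329699422626
dock [ 0.64797557  0.01280277 -0.06002923] -3.439421435713951 68.59865880012512 336.06458
[306.3, 193.7, 360.8, 262.1] [295.3, 170.6, 331.5, 214.1]
drum [ 0.51066465 -0.09039603] [ 0.4  0.3 -0.7 -2.3  0.2 -1.5 -1.4 -1.1]
drum in dock -0.13087237283256278 -0.11125063358113285
amber_bottle [0.45018968 0.03529732] dock [-0.199  0.011]
steel_cup [ 0.46561723 -0.26703433] dock [-0.165 -0.29 ]
tape_roll [0.4296773  0.13305435] dock [-0.225  0.107]
small_jar [0.50133852 0.19515994] dock [-0.157  0.173]
tall_bottle [ 0.73456045 -0.05575616] dock [ 0.091 -0.063]
```

View pics/o.png

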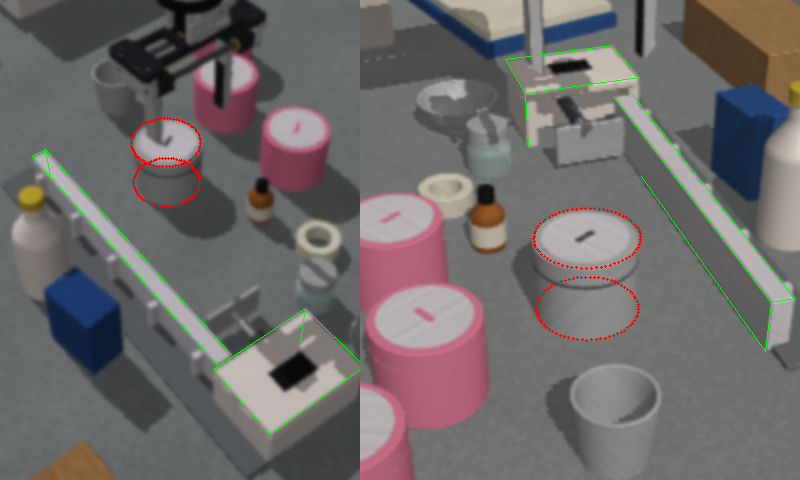

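Both overlays fit well. Dock origin is (0.648, 0.013) with yaw -3.4°, and the drum is at dock (-131, -111) mm. Next I check where the pink drums stand relative to the approach point.

Run:
```python
from h import *
p=np.load('dock.npy');cs={c:ctrl.get_calibration(c) for c in('scene','side')}
for c in cs:
    for q in ctrl.regions_of(c,'drum'):
        b=q['bbox']; w=back(cs[c],(b[0]+b[2])/2,(b[1]+b[3])/2,.04)[:2]; print(c,np.round(b),np.round(w,3))
f=dockpts(p); print(f([-.207,-.111,0]),ctrl.read_state()['t'])
```

```text
scene [360. 162. 396. 206.] [0.349 0.006]
scene [327. 138. 359. 176.] [ 0.348 -0.144]
scene [295. 171. 332. 214.] [ 0.513 -0.085]
scene [327. 132. 355. 143.] [ 0.29 -0.22]
side [210. 185. 263. 248.] [0.349 0.005]
side [224. 231. 280. 306.] [ 0.342 -0.153]
side [175. 278. 248. 370.] [ 0.258 -0.252]
side [306. 194. 361. 262.] [ 0.509 -0.095]
side [416. 129. 454. 218.] [0.784 0.011]
[np.float64(0.4346891815578575), np.float64(-0.08557870985979413), 0] 1.55
```

>>> send_rows(
  steps=[
    [[0,0,8],[-8,-10,0],0],
    [[0,0,16],[-16,-20,0],0],
    [[0,0,24],[-24,-30,0],0],
    [[0,0,32],[-32,-40,0],0],
    [[0,0,40],[-40,-50,0],0],
    [[0,0,48],[-48,-60,0],0],
    [[0,0,56],[-56,-70,0],0],
    [[0,0,64],[-64,-80,0],0],
    [[0,0,72],[-72,-90,0],0],
    [[0,0,80],[-80,-100,0],0],
    [[0,0,88],[-86,-110,0],0],
    [[0,0,93.4],[-86,-114,0],0],
    [[0,0,93.4],[-86,-114,0],0],
    [[0,0,93.4],[-86,-114,0],0],
  ],
)

```text
t: 2.95
tcp_pos: [0.4362, -0.086, 0.1829]
ee_rot: [180.0, -0.0, -3.3]
wrist_force: [-0.3, 0.2, -0.5]
width: 0.004
grasp_force: 0.0
```

>>> send_rows(
  steps=[
    [[0,2,0],[0,0,20],0],
    [[0,4,0],[0,0,40],0],
    [[0,6,0],[0,0,60],0],
    [[0,6,0],[0,0,80],0],
    [[0,6,0],[0,0,100],0],
    [[0,6,0],[0,0,120],0],
    [[0,6,0],[0,0,140],0],
    [[0,6,0],[0,0,150],0],
    [[0,6,0],[0,0,158],0],
    [[0,6,0],[0,0,158],0],
    [[0,6,0],[0,0,158],0],
    [[0,6,0],[3,0,158],0],
    [[0,6,0],[6,0,158],0],
    [[0,6,0],[9,0,158],0],
    [[0,6,0],[12,0,158],0],
  ],
)

```text
t: 4.45
tcp_pos: [0.4486, -0.0868, 0.0251]
ee_rot: [180.0, -6.0, -3.4]
wrist_force: [-0.8, -0.6, -0.3]
width: 0.008
grasp_force: 0.0
```

>>> send_rows(
  steps=[
    [[0,0,0],[3,0,0.3],0],
    [[0,0,0],[6,0,0.6],0],
    [[0,0,0],[9,0,0.9],0],
    [[0,0,0],[12,0,1.3],0],
    [[0,0,0],[15,0,1.6],0],
    [[0,0,0],[18,0,1.9],0],
    [[0,0,0],[21,0,2.2],0],
    [[0,0,0],[24,0,2.5],0],
    [[0,0,0],[27,0,2.8],0],
    [[0,0,0],[30,0,3.1],0],
  ],
)

```text
t: 5.45
tcp_pos: [0.4742, -0.0882, 0.0243]
ee_rot: [-180.0, -5.5, -3.4]
wrist_force: [-12.3, 1.1, 9.0]
width: 0.002
grasp_force: 5.8
```

>>> send_rows(
  steps=[
    [[0,0,0],[2,0,-0.3],0],
    [[0,0,0],[4,0,-0.6],0],
    [[0,0,0],[6,0,-0.6],0],
    [[0,0,0],[8,0,-0.4],0],
    [[0,0,0],[10,0,-0.2],0],
    [[0,0,0],[12,0,0],0],
    [[0,0,0],[14,0,0.2],0],
    [[0,0,0],[16,0,0.4],0],
  ],
)

```text
t: 6.25
tcp_pos: [0.4905, -0.0889, 0.0244]
ee_rot: [-180.0, -5.5, -3.4]
wrist_force: [-7.5, 0.2, 2.7]
width: 0.007
grasp_force: 3.6
```

```bash
cat >> h.py <<'E'
def drum(guess):
    from scipy.optimize import least_squares
    cs={c:ctrl.get_calibration(c) for c in('scene','side')}; R={}
    for c in cs:
        ctrl.read_camera(c); m=cyl(cs[c],*guess,.048,.08); bb=np.array([*m.min(0),*m.max(0)])
        L=[q for q in ctrl.regions_of(c,'drum') if np.abs(np.array(q['bbox'])-bb).max()<40]
        if L: R[c]=min(L,key=lambda q:np.abs(np.array(q['bbox'])-bb).sum())['bbox']
    def rd(q):
        o=[]
        for c in R:
            m=cyl(cs[c],q[0],q[1],.048,.08); o+=list(np.array([*m.min(0),*m.max(0)])-R[c])
        return np.array(o)
    d=least_squares(rd,guess,loss='soft_l1',f_scale=1.); p=np.load('dock.npy'); c,s=np.cos(p[2]),np.sin(p[2]); e=d.x-p[:2]
    s_=ctrl.read_state(); t=np.array(s_['tcp_pos'])[:2]-p[:2]
    rot=lambda v:np.round(1000*np.array([c*v[0]+s*v[1],-s*v[0]+c*v[1]]),1)
    print('drum dock',rot(e),'res',np.round(rd(d.x),1),'tcp dock',rot(t),'F dock',rot(np.array(s_['wrist_force'])[:2])/1000,s_['wrist_force'][2],s_['t'])
E
python3 -c "
from h import *
drum([.536,-.092])"
```

```text
drum dock [ -96.7 -112.2] res [ 0.4 -1.9 -0.9 -2.   2.6 -2.4 -1.4 -0.6] tcp dock [-150.6 -111. ] F dock [-5.4719 -0.1894] 1.048256828210334 6.45
```

>>> send_rows(
  steps=[
    [[0,0,0],[2,0,0],0],
    [[0,0,0],[4,0,0.3],0],
    [[0,0,0],[6,0,0.5],0],
    [[0,0,0],[8,0,0.7],0],
    [[0,0,0],[10,0,0.9],0],
    [[0,0,0],[12,0,1.1],0],
    [[0,0,0],[14,0,1.3],0],
    [[0,0,0],[16,0,1.5],0],
    [[0,0,0],[18,0,1.7],0],
    [[0,0,0],[20,0,1.9],0],
    [[0,0,0],[22,0,2.1],0],
    [[0,0,0],[24,0,2.3],0],
    [[0,0,0],[26,0,2.5],0],
    [[0,0,0],[28,0,2.7],0],
    [[0,0,0],[30,0,2.9],0],
    [[0,0,0],[32,0,3.1],0],
    [[0,0,0],[34,0,3.3],0],
    [[0,0,0],[36,0,3.5],0],
    [[0,0,0],[37,0,3.6],0],
    [[0,0,0],[38,0,3.7],0],
  ],
)

```text
t: 8.45
tcp_pos: [0.5286, -0.0912, 0.0245]
ee_rot: [-180.0, -5.5, -3.4]
wrist_force: [-7.2, 0.2, 2.5]
width: 0.005
grasp_force: 3.3
```

```bash
python3 -c "
from h import *
drum([.573,-.096])"
```

```text
drum dock [ -55.2 -115.2] res [ 3.1 -0.8 -2.1  0.8] tcp dock [-112.7 -110.9] F dock [-6.0726 -0.4578] 0.8567259750824545 8.65
```

>>> send_rows(
  steps=[
    [[0,0,0],[1,0,0],0],
    [[0,0,0],[2,0,0.1],0],
    [[0,0,0],[3,0,0.2],0],
    [[0,0,0],[3.5,0,0.3],0],
    [[0,0,0],[4,0,0.4],0],
    [[0,0,0],[4.5,0,0.4],0],
    [[0,0,0],[5,0,0.5],0],
  ],
)

```text
t: 9.35
tcp_pos: [0.5336, -0.0914, 0.0244]
ee_rot: [-179.9, -5.5, -3.4]
wrist_force: [-6.5, 1.4, 1.8]
width: 0.004
grasp_force: 3.3
```

>>> send_rows(
  steps=[
    [[0,0,0],[0.5,0,0],0],
    [[0,0,0],[1,0,0.1],0],
    [[0,0,0],[1.5,0,0.1],0],
    [[0,0,0],[2,0,0.2],0],
  ],
)

```text
t: 9.75
tcp_pos: [0.5356, -0.0916, 0.0245]
ee_rot: [-180.0, -5.5, -3.4]
wrist_force: [-6.0, -0.2, 1.4]
width: 0.005
grasp_force: 3.3
```

>>> send_rows(
  steps=[
    [[0,0,0],[0.5,0,0],0],
    [[0,0,0],[1,0,0.1],0],
    [[0,0,0],[1.5,0,0.1],0],
  ],
)

```text
t: 10.05
tcp_pos: [0.5372, -0.0916, 0.0245]
ee_rot: [-179.9, -5.5, -3.4]
wrist_force: [-5.6, 0.2, 0.9]
width: 0.004
grasp_force: 3.0
```

>>> send_rows(
  steps=[
    [[0,0,0],[0.5,0,0],0],
    [[0,0,0],[1,0,0.1],0],
    [[0,0,0],[1.5,0,0.1],0],
  ],
)

```text
t: 10.35
tcp_pos: [0.5387, -0.0917, 0.0245]
ee_rot: [-179.9, -5.5, -3.4]
wrist_force: [-5.6, 0.2, 0.6]
width: 0.006
grasp_force: 3.0
```

>>> send_rows(
  steps=[
    [[0,0,0],[0.5,0,0],0],
    [[0,0,0],[1,0,0.1],0],
    [[0,0,0],[1.5,0,0.1],0],
  ],
)

```text
t: 10.65
tcp_pos: [0.5402, -0.0918, 0.0245]
ee_rot: [-180.0, -5.5, -3.4]
wrist_force: [-5.9, 1.0, 0.5]
width: 0.009
grasp_force: 2.9
```

>>> send_rows(
  steps=[
    [[0,0,0],[0.5,0,0],0],
    [[0,0,0],[1,0,0.1],0],
    [[0,0,0],[1.5,0,0.1],0],
    [[0,0,0],[2,0,0.1],0],
  ],
)

```text
t: 11.05
tcp_pos: [0.5407, -0.0919, 0.0244]
ee_rot: [-179.9, -5.3, -3.4]
wrist_force: [-9.6, 1.0, 4.1]
width: 0.006
grasp_force: 5.2
```

Run:
```python
from h import *
drum([.593,-.096])
a=save('side','s2.png'); b=save('scene','c2.png')
a=cv2.imread('pics/s2.png')[90:290,290:460]; b=cv2.imread('pics/c2.png')[130:330,220:390]
cv2.imwrite('pics/v2.png',cv2.resize(np.hstack([a,b]),None,fx=2.35,fy=2.35,interpolation=cv2.INTER_CUBIC))
```

```text
drum dock [ -47.4 -108.7] res [-2.2 -2.4  0.8 -1.6  0.7 -3.4 -0.6 -0.6] tcp dock [-100.9 -110.9] F dock [-10.5229  -1.0913] 2.859057470026039 11.25
```

View pics/v2.png

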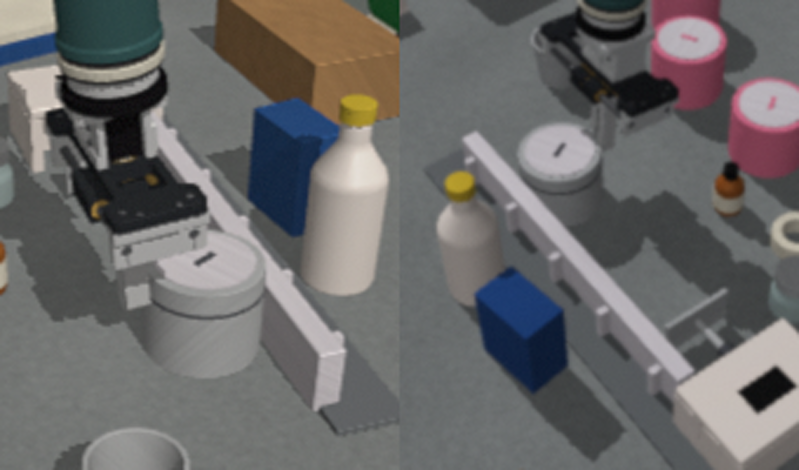

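```bash
python3 -c "
from scipy.spatial.transform import Rotation as R
e=lambda a,d:R.from_euler(a,d,degrees=True)
print((e('y',-6)*e('z',4)*e('x',6)).as_rotvec(degrees=True))
# shifts along dock+y in new tool frame
print((e('z',4)*e('x',6)).inv().apply([0,-1,0]),(e('z',4)*e('x',6)).inv().apply([1,0,0]),(e('z',4)*e('x',6)).inv().apply([0,0,1]))"
```

```text
[ 5.7826447  -5.7826447   4.30658269]
[-0.06975647 -0.99209929  0.10427384] [ 0.99756405 -0.06937434  0.00729154] [-4.33680869e-19  1.04528463e-01  9.94521895e-01]
```

>>> send_rows(
  steps=[
    [[0,0,0],[-2,0,-0.2],0],
    [[0,0,0],[-5,0,-0.5],0],
    [[0,0,0],[-9,0,-0.9],0],
    [[0,0,0],[-15,0,-1.6],0],
    [[0,0,0],[-25,0,-2.6],0],
    [[0,0,0],[-35,0,-3.7],0],
    [[1,-1,0.6],[-35,12,-3.7],0],
    [[2,-2,1.3],[-35,24,-3.7],0],
    [[3,-3,2],[-35,36,-3.7],0],
    [[4,-4,2.6],[-35,48,-3.7],0],
    [[5,-5,3.5],[-35,64,-3.7],0],
    [[6.2,-5.8,4.3],[-35,80,-3.7],0],
    [[6.2,-5.8,4.3],[-25,80,-2.6],0],
    [[6.2,-5.8,4.3],[-10,80,-1],0],
    [[6.2,-5.8,4.3],[5,80,0.5],0],
    [[6.2,-5.8,4.3],[20,80,2.1],0],
    [[6.2,-5.8,4.3],[33,80,3.5],0],
    [[6.2,-5.8,4.3],[43,80,4.5],0],
    [[6.2,-5.8,4.3],[43,80,4.5],0],
    [[6.2,-5.8,4.3],[43,80,4.5],0],
  ],
)

```text
t: 13.35
tcp_pos: [0.5838, -0.1744, 0.0266]
ee_rot: [-173.6, 0.1, -7.3]
wrist_force: [-0.1, -0.0, 0.6]
width: 0.003
grasp_force: 0.0
```

```bash
python3 -c "
from h import *
drum([.593,-.096]); print(ctrl.read_state()['ee_rot'],ctrl.read_state()['tcp_pos'])"
```

```text
drum dock [ -45.6 -106.9] res [-0.4  0.6 -0.7 -0.8  0.2 -0.1 -1.2 -0.2] tcp dock [ -53.  -191.2] F dock [-0.323  0.171] -0.02922873329219744 13.55
[-1.73583368e+02  4.02739648e-02 -7.38102980e+00] [ 0.5835851  -0.17485931  0.02671679]
```

>>> send_rows(
  steps=[
    [[0,0,0],[4,-0.3,0],0],
    [[0,0,0],[3.7,-4.3,0.4],0],
    [[0,0,0],[3.4,-8.3,0.8],0],
    [[0,0,0],[3.2,-12.2,1.3],0],
    [[0,0,0],[2.9,-16.2,1.7],0],
    [[0,0,0],[2.7,-18.2,1.9],0],
    [[0,0,0],[2.6,-20.1,2.1],0],
    [[0,0,0],[2.5,-22.1,2.3],0],
    [[0,0,0],[2.3,-24.1,2.5],0],
    [[0,0,0],[2.2,-26.1,2.7],0],
    [[0,0,0],[2,-28.1,2.9],0],
    [[0,0,0],[1.9,-30,3],0],
    [[0,0,0],[1.8,-32,3],0],
    [[0,0,0],[1.6,-34,3.1],0],
    [[0,0,0],[1.5,-36,3.2],0],
  ],
)

```text
t: 15.05
tcp_pos: [0.5897, -0.1419, 0.0274]
ee_rot: [-173.8, 0.0, -7.4]
wrist_force: [-1.6, -5.3, -0.4]
width: 0.007
grasp_force: 2.9
```

```bash
python3 -c "
from h import *
drum([.593,-.09])"
```

```text
drum dock [ -48.9 -100.7] res [-0.6 -1.6 -0.1  0.   0.9 -0.4 -1.7 -0.4] tcp dock [ -48.9 -157.5] F dock [ 0.0625 -5.4145] -0.8972019971087142 15.25
```

>>> send_rows(
  steps=[
    [[0,0,0],[0.1,-3,0.3],0],
    [[0,0,0],[0.2,-6,0.6],0],
    [[0,0,0],[0.3,-9,0.9],0],
    [[0,0,0],[0.4,-12,1.2],0],
    [[0,0,0],[0.5,-15,1.6],0],
    [[0,0,0],[0.6,-18,1.9],0],
    [[0,0,0],[0.6,-21,2.2],0],
    [[0,0,0],[0.4,-24,2.5],0],
    [[0,0,0],[0.2,-27,2.8],0],
    [[0,0,0],[0,-30,3.1],0],
  ],
)

```text
t: 16.25
tcp_pos: [0.5928, -0.1124, 0.0274]
ee_rot: [-173.9, 0.1, -7.4]
wrist_force: [-2.7, -6.7, -0.4]
width: 0.004
grasp_force: 3.4
```

```bash
python3 -c "
from h import *
drum([.593,-.06])"
```

```text
drum dock [-48.6 -67.6] res [-0.1  0.8  0.2 -0.7] tcp dock [ -47.5 -127.5] F dock [-2.0089 -5.5739] 0.0385545059331075 16.45
```

>>> send_rows(
  steps=[
    [[0,0,0],[-0.2,-3,0.3],0],
    [[0,0,0],[-0.4,-6,0.6],0],
    [[0,0,0],[-0.5,-9,0.9],0],
    [[0,0,0],[-0.7,-12,1.2],0],
    [[0,0,0],[-0.9,-15,1.6],0],
    [[0,0,0],[-1.1,-18,1.9],0],
    [[0,0,0],[-1.2,-21,2.2],0],
    [[0,0,0],[-1.4,-24,2.5],0],
    [[0,0,0],[-1.6,-27,2.8],0],
    [[0,0,0],[-1.8,-30,3.1],0],
  ],
)

```text
t: 17.45
tcp_pos: [0.5951, -0.0819, 0.0276]
ee_rot: [-173.9, 0.1, -7.4]
wrist_force: [-1.8, -5.5, -0.8]
width: 0.007
grasp_force: 3.2
```

```bash
python3 -c "
from h import *
drum([.595,-.03])"
```

```text
drum dock [-47.7 -38.9] res [ 0.4 -1.7 -3.   0.   1.1 -1.3 -3.5 -0.2] tcp dock [-47.1 -97.1] F dock [-2.1756 -4.5355] -0.5141761004072439 17.65
```

>>> send_rows(
  steps=[
    [[0,0,0],[-0.2,-3,0.3],0],
    [[0,0,0],[-0.3,-6,0.6],0],
    [[0,0,0],[-0.5,-9,0.9],0],
    [[0,0,0],[-0.6,-12,1.2],0],
    [[0,0,0],[-0.8,-15,1.6],0],
    [[0,0,0],[-1,-18,1.9],0],
    [[0,0,0],[-1.2,-21,2.2],0],
    [[0,0,0],[-1.4,-24,2.5],0],
    [[0,0,0],[-1.6,-27,2.8],0],
    [[0,0,0],[-1.8,-30,3.1],0],
    [[0,0,0],[-2,-33,3.4],0],
    [[0,0,0],[-2.2,-36,3.8],0],
    [[0,0,0],[-2.4,-39,4.1],0],
    [[0,0,0],[-2.6,-42,4.4],0],
    [[0,0,0],[-2.8,-45,4.7],0],
    [[0,0,0],[-3,-48,5],0],
    [[0,0,0],[-3.2,-51,5.3],0],
    [[0,0,0],[-3.4,-54,5.6],0],
    [[0,0,0],[-3.6,-57,6],0],
    [[0,0,0],[-3.8,-60,6.3],0],
  ],
)

```text
t: 19.65
tcp_pos: [0.5991, -0.0215, 0.0279]
ee_rot: [-173.9, 0.1, -7.4]
wrist_force: [-1.8, -6.0, -0.6]
width: 0.003
grasp_force: 3.1
```

```bash
python3 -c "
from h import *
drum([.6,.03])"
```

```text
drum dock [-49.1  27.8] res [ 0.7  0.5 -2.  -1.5  1.4 -3.3 -4.1  0.2] tcp dock [-46.7 -36.4] F dock [-1.4517 -3.8893] -1.2581288842845972 19.85
```

>>> send_rows(
  steps=[
    [[0,0,0],[-0.1,-3,0.3],0],
    [[0,0,0],[-0.2,-6,0.6],0],
    [[0,0,0],[-0.4,-9,0.9],0],
    [[0,0,0],[-0.5,-12,1.2],0],
    [[0,0,0],[-0.7,-15,1.6],0],
    [[0,0,0],[-0.9,-18,1.9],0],
    [[0,0,0],[-1.1,-21,2.2],0],
    [[0,0,0],[-1.3,-24,2.5],0],
    [[0,0,0],[-1.5,-27,2.8],0],
    [[0,0,0],[-1.7,-30,3.1],0],
    [[0,0,0],[-1.9,-33,3.4],0],
    [[0,0,0],[-2.1,-36,3.8],0],
    [[0,0,0],[-2.3,-39,4.1],0],
    [[0,0,0],[-2.5,-42,4.4],0],
  ],
)

```text
t: 21.25
tcp_pos: [0.602, 0.0209, 0.0282]
ee_rot: [-173.8, 0.1, -7.4]
wrist_force: [-2.1, -6.1, -0.5]
width: 0.004
grasp_force: 3.0
```

Run:
```python
from h import *
drum([.6,.07])
save('side','s3.png');save('scene','c3.png')
a=cv2.imread('pics/s3.png')[90:290,270:440]; b=cv2.imread('pics/c3.png')[170:370,260:430]
cv2.imwrite('pics/v3.png',cv2.resize(np.hstack([a,b]),None,fx=2.35,fy=2.35,interpolation=cv2.INTER_CUBIC))
```

```text
drum dock [-49.  65.] res [-3.2  1.2  1.  -0.7  1.  -1.9 -2.2  2.2] tcp dock [-46.4   6. ] F dock [-0.6095 -4.6622] -1.1015929273165153 21.45
```

View pics/v3.png

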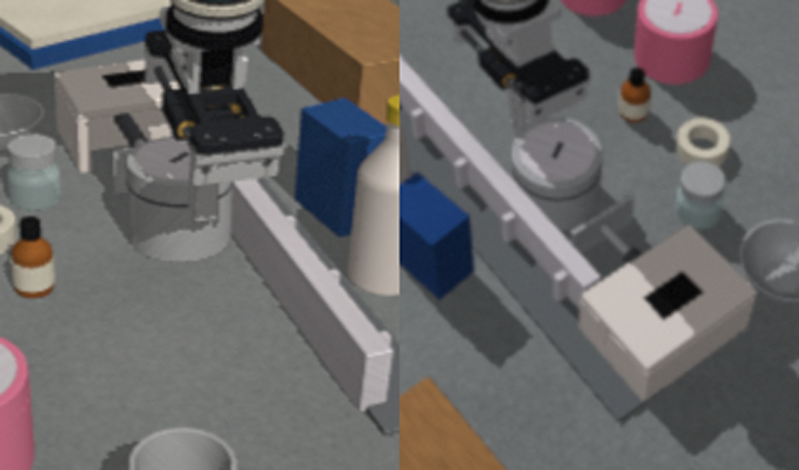

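The drum (left panel 180,200; right panel 557,180) stands against the fence, a short gap from the plate (right panel 605,225). From here I feel for the plate slowly.

>>> send_rows(
  steps=[
    [[0,0,0],[-0.1,-2,0.2],0],
    [[0,0,0],[-0.2,-4,0.4],0],
    [[0,0,0],[-0.3,-6,0.6],0],
    [[0,0,0],[-0.4,-7.5,0.8],0],
    [[0,0,0],[-0.5,-9,0.9],0],
    [[0,0,0],[-0.6,-10,1],0],
  ],
)

```text
t: 22.15
tcp_pos: [0.6028, 0.0311, 0.0283]
ee_rot: [-173.8, 0.1, -7.4]
wrist_force: [-1.9, -6.7, -0.4]
width: 0.004
grasp_force: 3.1
```

>>> send_rows(
  steps=[
    [[0,0,0],[0,-1,0.1],0],
    [[0,0,0],[-0.1,-2,0.2],0],
    [[0,0,0],[-0.1,-3,0.3],0],
    [[0,0,0],[-0.2,-4,0.4],0],
  ],
)

```text
t: 22.55
tcp_pos: [0.6031, 0.035, 0.0284]
ee_rot: [-173.8, 0.1, -7.4]
wrist_force: [-1.7, -4.8, 0.1]
width: 0.007
grasp_force: 3.1
```

>>> send_rows(
  steps=[
    [[0,0,0],[0,-1,0.1],0],
    [[0,0,0],[-0.1,-2,0.2],0],
    [[0,0,0],[-0.1,-3,0.3],0],
    [[0,0,0],[-0.2,-4,0.4],0],
  ],
)

```text
t: 22.95
tcp_pos: [0.6034, 0.0391, 0.0284]
ee_rot: [-173.8, 0.1, -7.4]
wrist_force: [-2.3, -6.0, -0.4]
width: 0.003
grasp_force: 3.1
```

>>> send_rows(
  steps=[
    [[0,0,0],[0,-1,0.1],0],
    [[0,0,0],[-0.1,-2,0.2],0],
    [[0,0,0],[-0.1,-3,0.3],0],
    [[0,0,0],[-0.2,-4,0.4],0],
  ],
)

```text
t: 23.35
tcp_pos: [0.6037, 0.0431, 0.0284]
ee_rot: [-173.8, 0.1, -7.4]
wrist_force: [-2.2, -5.7, -0.2]
width: 0.004
grasp_force: 3.1
```

>>> send_rows(
  steps=[
    [[0,0,0],[0,-1,0.1],0],
    [[0,0,0],[-0.1,-2,0.2],0],
    [[0,0,0],[-0.1,-3,0.3],0],
    [[0,0,0],[-0.2,-4,0.4],0],
  ],
)

```text
t: 23.75
tcp_pos: [0.604, 0.0471, 0.0285]
ee_rot: [-173.8, 0.1, -7.4]
wrist_force: [-2.5, -6.9, 0.2]
width: 0.005
grasp_force: 3.1
```

>>> send_rows(
  steps=[
    [[0,0,0],[0,-1,0.1],0],
    [[0,0,0],[-0.1,-2,0.2],0],
    [[0,0,0],[-0.1,-3,0.3],0],
    [[0,0,0],[-0.2,-4,0.4],0],
  ],
)

```text
t: 24.15
tcp_pos: [0.6042, 0.0504, 0.0285]
ee_rot: [-173.9, 0.1, -7.4]
wrist_force: [-2.8, -8.5, -0.6]
width: 0.007
grasp_force: 4.2
```

>>> send_rows(
  steps=[
    [[0,0,0],[0,-0.7,0.1],0],
    [[0,0,0],[-0.1,-1.4,0.1],0],
    [[0,0,0],[-0.1,-2,0.2],0],
  ],
)

```text
t: 24.45
tcp_pos: [0.6042, 0.0512, 0.0285]
ee_rot: [-174.0, 0.2, -7.4]
wrist_force: [-1.7, -10.0, 0.6]
width: 0.006
grasp_force: 5.4
```

>>> send_rows(
  steps=[
    [[0,0,0],[0,-0.7,0.1],0],
    [[0,0,0],[-0.1,-1.4,0.1],0],
    [[0,0,0],[-0.1,-2,0.2],0],
  ],
)

```text
t: 24.75
tcp_pos: [0.6043, 0.0519, 0.0286]
ee_rot: [-174.1, 0.1, -7.4]
wrist_force: [-3.6, -13.1, 1.9]
width: 0.006
grasp_force: 6.7
```

>>> send_rows(
  steps=[
    [[0,0,0],[0,-0.5,0.05],0],
    [[0,0,0],[0,-0.5,0.05],0],
    [[0,0,0],[0,-0.5,0.05],0],
    [[0,0,0],[0,-0.5,0.05],0],
    [[0,0,0],[0,-0.5,0.05],0],
    [[0,0,0],[0,-0.5,0.05],0],
  ],
)

```text
t: 25.35
tcp_pos: [0.6043, 0.0521, 0.0286]
ee_rot: [-174.2, 0.2, -7.5]
wrist_force: [-3.5, -13.0, 1.5]
width: 0.006
grasp_force: 6.7
```

>>> send_rows(
  steps=[
    [[0,0,0],[0,-0.4,0.05],0],
    [[0,0,0],[0,-0.8,0.1],0],
    [[0,0,0],[0,-0.8,0.1],0],
    [[0,0,0],[0,-0.8,0.1],0],
    [[0,0,0],[0,-0.8,0.1],0],
    [[0,0,0],[0,-0.8,0.1],0],
  ],
)

```text
t: 25.95
tcp_pos: [0.6043, 0.0521, 0.0287]
ee_rot: [-174.2, 0.2, -7.5]
wrist_force: [-4.2, -14.3, 1.6]
width: 0.002
grasp_force: 7.5
```

>>> send_rows(
  steps=[
    [[0,0,0],[0,0.4,0],0],
    [[0,0,0],[0.1,0.8,-0.1],0],
    [[0,0,0],[0.1,1.2,-0.1],0],
    [[0,0,0],[0.1,1.6,-0.2],0],
    [[0,0,0],[0.1,2,-0.2],0],
    [[0,0,0],[0.2,2.4,-0.3],0],
    [[0,0,0],[0.2,2.8,-0.3],0],
    [[0,0,0],[0.2,3.2,-0.3],0],
    [[0,0,0],[0.3,3.6,-0.4],0],
    [[0,0,0],[0.3,4,-0.4],0],
    [[0,0,0],[0.3,4.3,-0.4],0],
    [[0,0,0],[0.3,4.6,-0.5],0],
    [[0,0,0],[0.3,4.9,-0.5],0],
    [[0,0,0],[0.4,5.2,-0.5],0],
    [[0,0,0],[0.4,5.5,-0.6],0],
    [[0,0,0],[0.4,5.8,-0.6],0],
    [[0,0,0],[0.4,6.1,-0.6],0],
    [[0,0,0],[0.5,6.4,-0.7],0],
    [[0,0,0],[0.5,6.7,-0.7],0],
    [[0,0,0],[0.5,7,-0.7],0],
  ],
)

```text
t: 27.95
tcp_pos: [0.605, 0.0515, 0.0288]
ee_rot: [-173.6, 0.1, -7.4]
wrist_force: [-1.4, -4.1, -4.3]
width: -0.0
grasp_force: 2.3
```

>>> send_rows(
  steps=[
    [[0,0,0],[0,0.3,0],0],
    [[0,0,0],[0,0.6,-0.1],0],
    [[0,0,0],[0,0.9,-0.1],0],
    [[0,0,0],[0,1.2,-0.1],0],
    [[0,0,0],[0,1.5,-0.2],0],
    [[0,0,0],[0,1.8,-0.2],0],
    [[0,0,0],[0,2.1,-0.2],0],
    [[0,0,0],[0,2.4,-0.2],0],
    [[0,0,0],[0,2.7,-0.3],0],
    [[0,0,0],[0,3,-0.3],0],
    [[0,0,0],[0,3.3,-0.3],0],
    [[0,0,0],[0,3.6,-0.4],0],
    [[0,0,0],[0,3.9,-0.4],0],
    [[0,0,0],[0,4.2,-0.4],0],
    [[0,0,0],[0,4.5,-0.5],0],
    [[0,0,0],[0,4.8,-0.5],0],
    [[0,0,0],[0,5.1,-0.5],0],
    [[0,0,0],[0,5.4,-0.5],0],
    [[0,0,0],[0,5.7,-0.6],0],
    [[0,0,0],[0,6,-0.6],0],
  ],
)

```text
t: 29.95
tcp_pos: [0.6047, 0.0456, 0.0291]
ee_rot: [-173.6, 0.0, -7.4]
wrist_force: [0.2, 0.4, -0.0]
width: 0.003
grasp_force: 0.0
```

>>> send_rows(
  steps=[
    [[0,0,0],[0,1,-0.1],0],
    [[0,0,0],[0,3,-0.3],0],
    [[0,0,0],[0,8,-0.8],0],
    [[0,0,0],[0.5,16,-1.6],0],
    [[0,0,0],[1,26,-2.6],0],
    [[0,0,0],[2,36,-3.7],0],
    [[0,0,0],[3,46,-4.8],0],
    [[0,0,0],[3,56,-6],0],
    [[0,0,0],[3,56,-6],0],
    [[0,0,0],[3,56,-6],0],
  ],
)

```text
t: 30.95
tcp_pos: [0.6004, -0.0109, 0.0288]
ee_rot: [-173.6, 0.0, -7.4]
wrist_force: [1.4, 0.6, -0.1]
width: 0.005
grasp_force: 0.0
```

Run:
```python
from h import *
drum([.61,.11])
save('side','s4.png');save('scene','c4.png')
a=cv2.imread('pics/s4.png')[90:290,270:440]; b=cv2.imread('pics/c4.png')[170:370,260:430]
cv2.imwrite('pics/v4.png',cv2.resize(np.hstack([a,b]),None,fx=2.35,fy=2.35,interpolation=cv2.INTER_CUBIC))
```

```text
drum dock [-54.5  87.2] res [ 0.3 -1.9  0.2  0.7 -0.4  0.7  1.6 -0.7] tcp dock [-46.1 -25.7] F dock [1.2781 0.2064] -0.25694216343118986 31.15
```

View pics/v4.png

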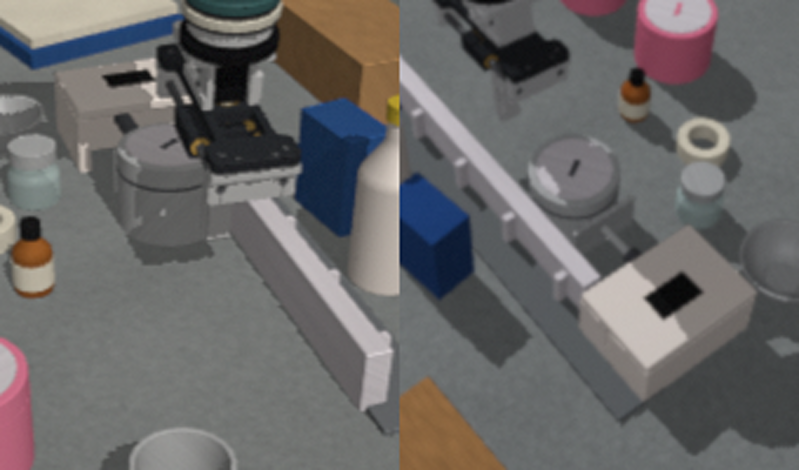

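The right edge of the drum is hidden by the gripper in the side view, so its x is unsure. I'll raise the arm clear and measure again.

>>> send_rows(
  steps=[
    [[0,0,0],[0,10,-20],0],
    [[0,0,0],[0,20,-40],0],
    [[0,0,0],[0,35,-70],0],
    [[0,0,0],[0,50,-100],0],
    [[0,0,0],[0,65,-130],0],
    [[0,0,0],[-20,80,-160],0],
    [[0,0,0],[-50,100,-180],0],
    [[0,0,0],[-90,110,-180],0],
    [[0,0,0],[-120,110,-180],0],
    [[0,0,0],[-120,110,-180],0],
  ],
)

```text
t: 32.25
tcp_pos: [0.4625, -0.1232, 0.1962]
ee_rot: [-173.6, 0.0, -7.4]
wrist_force: [1.0, 0.1, 0.9]
width: 0.005
grasp_force: 0.0
```

Run:
```python
from h import *
drum([.61,.11]);drum([.605,.10])
save('side','s5.png');save('scene','c5.png')
a=cv2.imread('pics/s5.png')[100:230,280:410]; b=cv2.imread('pics/c5.png')[210:340,280:410]
cv2.imwrite('pics/v5.png',cv2.resize(np.hstack([a,b]),None,fx=3.05,fy=3.05,interpolation=cv2.INTER_CUBIC))
```

```text
drum dock [-48.3  89.8] res [-0.7 -0.  -0.2  2.3  0.1  0.1 -2.9  1.2] tcp dock [-173.7 -146.9] F dock [-0.1635 -0.7361] 0.6103450926458645 32.45
drum dock [-52.1  89. ] res [ 0.4 -2.8 -1.7  4.8  0.7 -0.3 -5.1  0.2] tcp dock [-173.9 -146.9] F dock [-0.8744  0.0975] -0.05307955973301498 32.65
```

View pics/v5.png

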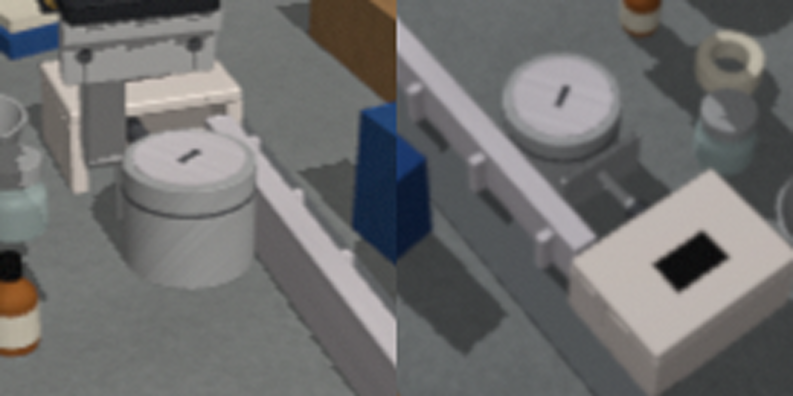

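Run:
```python
from h import *
from scipy.optimize import least_squares
p=np.load('dock.npy');c,s=np.cos(p[2]),np.sin(p[2]);cs={k:ctrl.get_calibration(k) for k in('scene','side')}
T=[319.3,142,364.3,193.4,314.9,227.7,353.3]
def rd(q):
    a=cyl(cs['side'],*q,.048,.08);b=cyl(cs['scene'],*q,.048,.08)
    return np.array([*a.min(0),*a.max(0),*b.min(0),b.max(0)[0]])-T
d=least_squares(rd,[.61,.1]);e=d.x-p[:2];print('dock',1e3*(c*e[0]+s*e[1]),1e3*(-s*e[0]+c*e[1]),np.round(d.fun,1))
# overlays with drum at fence-touch candidates, x=-46 & fence/plate
f=dockpts(p);out=[]
for k,(fn,y0,x0) in {'side':('s5',100,280),'scene':('c5',210,280)}.items():
    im=cv2.resize(cv2.imread(f'pics/{fn}.png')[y0:y0+130,x0:x0+130],None,fx=3.05,fy=3.05,interpolation=cv2.INTER_CUBIC)
    t=lambda u:(int((u[0]-x0+.5)*3.05),int((u[1]-y0+.5)*3.05))
    for x,col in((-.048,(0,0,255)),(-.054,(255,0,0))):
        w=f([x,-s*e[0]+c*e[1],0])
        for u in cyl(cs[k],w[0],w[1],.048,.08)[72:]: cv2.circle(im,t(u),1,col,-1)
    for z in(0,.055): cv2.line(im,t(proj(cs[k],f([0,-.1,z]))),t(proj(cs[k],f([0,.2,z]))),(0,255,0),1)
    out.append(im)
cv2.imwrite('pics/v6.png',np.hstack(out))
```

```text
dock -46.85382518243708 95.15281058469387 [ 0.4 -1.2 -0.2  0.5 -0.3 -0.5  0.4]
```

View pics/v6.png

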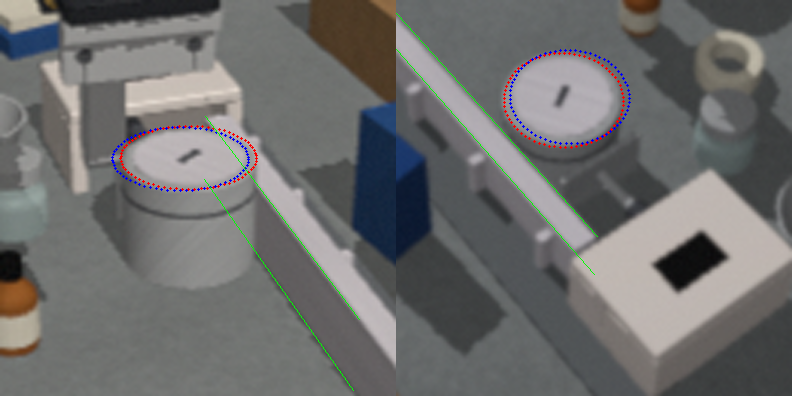

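The overlay puts the drum at dock (-47, 95) mm. That is upright, against the fence, and where contact on the plate was felt, so I hand in.

```bash
python3 -c "
from station import ctrl
print(ctrl.hand_in())"
```

```text
the job is handed in; nothing more can be done
None
```

The job is handed in, with no verdict returned: the drum was pushed to the outer half of the fence, slid along it, pressed on the plate with an estimated 6–8 N for over half a second, and eased off slowly. The last pictures show it upright at the fence where it met the plate; I inferred, but did not measure, that it still bears on the plate.

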